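# Show the fitter which dowel, which mallet, which hole

## Task

Show the fitter the next step on the book rack by pointing down with the fingertips, touching and moving nothing: first at the spare wooden dowel on the blue mat, then at the head of the black mallet, then at the one empty hole in the dark panel. Each time bring the middle of the fingertips straight over it, two to three centimetres above, and stay there for two seconds. Travel high in between, do not go close over any other fitting, tool or dowel, and finish still pointing at the hole.

Things in the scene. Friction and masses are not known exactly. Their poses are not given: they have to be found in the camera images.
- spare_dowel_top (a point): the spare dowel: a plain light-wood pin 44 mm long, 12 mm thick, lying on the blue fittings mat (3 mm thick) among three other fittings; its place and direction vary. This point: middle of its upper side, 12 mm above the mat; x axis along the pin. Loose; only pointed at.
- mallet_head_top (a point): the mallet: black rubber head 55 mm (x) by 70 mm (y) by 55 mm high, light-wood handle 24 mm thick with a red end, 210 mm long, leaving the head to -x. It lies flat on the cardboard tool sheet (3 mm thick) beside a screwdriver and a wrench, about 80 mm apart, order varies. This point: centre of the head's upper face, 58 mm above the table. Loose; only pointed at.
- empty_hole_mouth (a point): the empty dowel hole: 13 mm wide, 16 mm deep, pale rim, in the upper face of the dark wooden side panel (200 x 260 x 22 mm, lying flat; the four holes form a rectangle of 120 x 180 mm). The other three holes hold dowels; which one is empty varies. This point: centre of the mouth, level with the panel's upper face, 22 mm above the table.
- fitted_dowel1_top (a point): a light-wood dowel 12 mm thick standing in one of the panel's holes, 28 mm proud of it. This point: centre of its top, 50 mm above the table. Loose; not to be touched.
- fitted_dowel2_top (a point): a light-wood dowel 12 mm thick standing in one of the panel's holes, 28 mm proud of it. This point: centre of its top, 50 mm above the table. Loose; not to be touched.
- fitted_dowel3_top (a point): a light-wood dowel 12 mm thick standing in one of the panel's holes, 28 mm proud of it. This point: centre of its top, 50 mm above the table. Loose; not to be touched.
- cam_lock_top (a point): silvery round cam lock, 25 mm across, 14 mm high, with a cross slot, on the blue mat. This point: centre of its top. Loose; not to be touched.
- bolt_top (a point): dark steel bolt, 51 mm long, head 12 mm, lying on the blue mat. This point: upper side of its shank, mid-length. Loose; not to be touched.
- bracket_top (a point): small brass angle bracket, 36 x 18 mm, 25 mm high at one end, on the blue mat. This point: upper side of its flat leg, mid-length. Loose; not to be touched.
- screwdriver_grip (a point): screwdriver, orange handle, about 190 mm long, on the cardboard sheet. This point: the middle of its handle. Loose; not to be touched.
- wrench_grip (a point): steel wrench, about 170 mm long, on the cardboard sheet. This point: the middle of its handle. Loose; not to be touched.

How it is judged:
By the outcome, as a careful person would: the job done as asked, in the order asked, and still so for the second after the job is handed in, with the robot touching nothing.
It also fails if it takes over 58 s, if anything falls off the work surface, if the arm or the gripper's body presses on something with over 40 N, if the wrist force passes 120 N, or if a joint passes its speed limit or range.

## Robot

A 6-joint arm with a two-finger parallel gripper is mounted at the origin on the work surface. World frame = base frame: x ahead of the robot, y to its left, z up, the work surface at z = 0. Lengths are in m, angles in rad, forces in N, time in s.
With the tool pointing down it reaches from about 0.25 to 0.725 m from the base axis. Payload 4 kg.
Tool frame: the origin (TCP) lies at the very end of the fingers, on their centre line; the grasp point (between the pads) lies bot.grasp_offset behind it (bot.grasp_offset is the distance from the TCP to the grasp point, in m); z points along the fingers, y is the direction in which the jaws open and shut (so a half turn about z gives the same grasp; the last joint's range is limited). The gripper opens to 85 mm and grips with 20 to 120 N. Pads are 22 mm wide; open, the fingers measure 114 mm over their backs; the gripper's body (76 mm by 85 mm) begins 54 mm behind the grasp point. The pads swing forward as they close: fully open they stand 13 mm farther back than shut.
Start: joints at [-1.299, 0.241, 0.005, 1.335, 0, 1.571], TCP at [0.134, -0.482, 0.231] pointing down, gripper open.
Joint ranges: [-2.72, 2.72], [-1.05, 1.87], [-1.09, 1.28], [-1.99, 2.15], [-1.42, 1.44], [-3.14, 3.14]. Speed limits (rad/s): [2.79, 2.79, 3.14, 3.14, 3.14, 3.14].

## Interface

Orientations are given as a unit quaternion [x, y, z, w].
In Python, from workcell import bot gives the robot as it stands. The module is installed in compiled form; this text tells all that it offers.
- The arm moves only by the shell command python3 -m jog 'ROWS' [OPENING]. ROWS is JSON, a list that holds one entry, the list of rows, each a list of 6 numbers: the shift along the tool's x, y, z in m, then the turn, a rotation vector about the tool's x, y, z in degrees. In form: [[[dx, dy, dz, wx, wy, wz], ...]]. A call has 1 to 12 rows; each row shifts and turns the pose as measured when the row begins, along the tool's axes as they then stand; what a row does not reach is not made up. A row lasts 1/8 s, in which the tool goes at most 62.5 mm and 10.7 degrees, less where a joint would pass 70% of its speed; a pose out of reach is approached as far as the arm can. A call is refused whole if a number of a shift passes 0.0625 or a number of a turn 10.7, either way. A call with a gripper value outside its range is refused whole. OPENING is the finger opening in m, from 0 to 0.0854, set as the call begins (- or left out, the last holds). The fingers move at their own pace and stop on an object; the grip force is fixed at half the most. Time passes only in rows, so rows that do not move let the fingers close. It gives the time, the measured TCP pose, the force and the opening at its end, in the units of the state.
- bot.get_obs(): the state, without advancing time (a new reading comes with each control period).
- bot.camera(name): name is "side" or "top"; returns a dict with "pixels" (384x512x3 uint8, red, green, blue), "fx", "fy", "cx", "cy" (pixels), "rvec" (rotation vector, rad) and "tvec" (3), from world to camera coordinates, as OpenCV has them. Camera axes: x right, y down, z forward; pixel columns grow to the right and rows downward; lengths in m; the calibration is good to about 2 mm. A picture is of the moment at which its call begins. There is no depth.
- bot.job_done(): hands the job in, once; it reports no verdict.
The state is a dict: "clock": time; "joint_pos": joint angles; "joint_vel": joint speeds; "tau": joint torques, N m; "eef_pos": TCP position; "tool_rot": TCP orientation; "ft_force": force on the tool from outside, world axes, zero at the start; "ft_torque": the same for the moment, N m; "grip_width": finger opening in m.
Only numpy, scipy, OpenCV 4.12 (cv2) and the standard library are available. Lean on these libraries where they do the work, as an engineer would, in place of code of your own. Each camera call takes 0.05 s, during which the arm holds its last target. There are 200 camera calls.

## Working session

There is one attempt and no reset: what is moved stays moved. The work goes in short steps, Python scripts to look and compute and a shell command to move; the robot and the scene stay as the last step left them, time stands still between calls to the robot, and variables do not carry over. Pictures are saved under pics/ and viewed, on a budget of 10 in all, crops included, one or two more only if the job needs it, and the job is handed in when it is done.

```bash
mkdir -p pics; cat > h.py <<'E'
import numpy as np, cv2
from scipy.spatial.transform import Rotation as R
from workcell import bot
def ray(c,u,v,z):
    Rm=cv2.Rodrigues(np.array(c["rvec"],float))[0]; t=np.array(c["tvec"],float).ravel()
    d=Rm.T@np.array([(u-c["cx"])/c["fx"],(v-c["cy"])/c["fy"],1]); o=-Rm.T@t
    return o+d*(z-o[2])/d[2]
def proj(c,p):
    K=np.array([[c["fx"],0,c["cx"]],[0,c["fy"],c["cy"]],[0,0,1]])
    return cv2.projectPoints(np.array([p],float),np.array(c["rvec"],float),np.array(c["tvec"],float),K,None)[0].ravel()
def state():
    s=bot.get_obs(); return s
E
python3 - <<'E'
from h import *
import pickle
for n in("top","side"):
    c=bot.camera(n); pickle.dump(c,open(n+".pkl","wb")); cv2.imwrite(f"pics/{n}1.png",cv2.resize(c["pixels"][:,:,::-1],(800,600),interpolation=cv2.INTER_CUBIC))
    Rm=cv2.Rodrigues(np.array(c["rvec"],float))[0];print(n,-Rm.T@np.ravel(c["tvec"]),c["fx"])
s=bot.get_obs();print(s["clock"],s["eef_pos"],R.from_quat(s["tool_rot"]).as_matrix().round(3),s["grip_width"],bot.grasp_offset)
E
```

```text
top [ 0.43842637 -0.0411008   1.13060348] 386.0077959143092
side [0.35877308 0.49232332 0.74537427] 372.3812916219916
0.1 [ 0.13407902 -0.48109953  0.23049756] [[ 0.963  0.268 -0.001]
 [ 0.268 -0.963  0.002]
 [-0.    -0.002 -1.   ]] 0.08539036809098227 0.0187
```

View pics/top1.png

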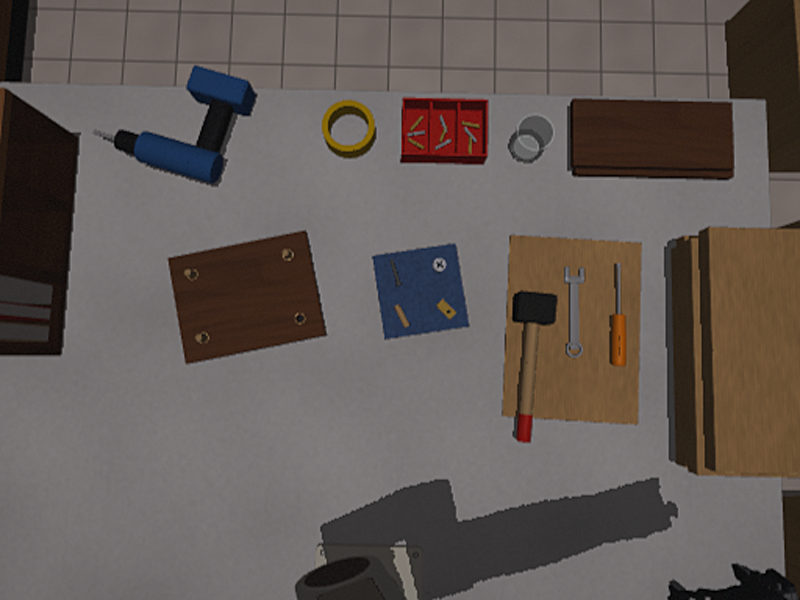

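View pics/side1.png

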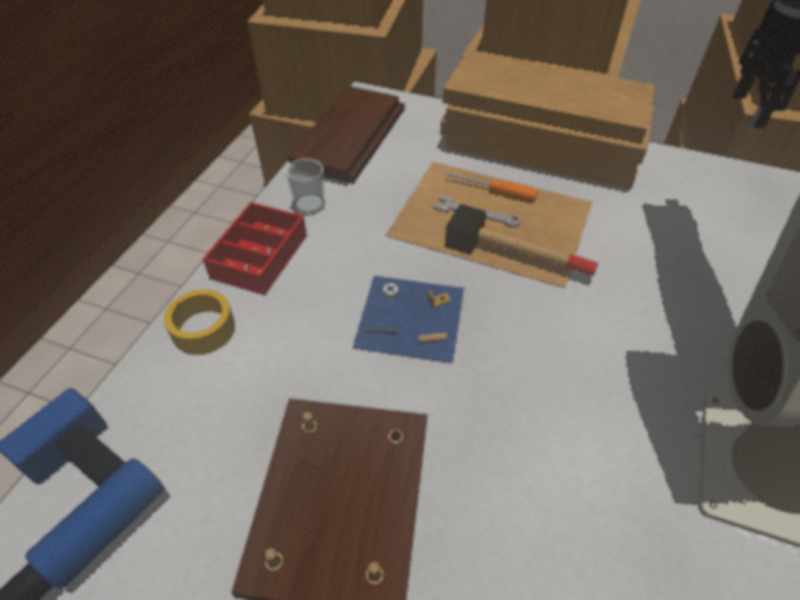

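The top view shows the dowel at (402,316), the mallet head at about (535,308), and panel holes at (191,273), (288,255), (203,338) and (300,318). In the side view the hole at (396,436) has no pin, which matches (300,318) in the top view. Next I measure these.

```bash
python3 - <<'E'
from h import *
import pickle
T=pickle.load(open("top.pkl","rb"));S=pickle.load(open("side.pkl","rb"))
def blobs(c,box,f,mn=6):
    u0,v0,u1,v1=[int(a*.64) for a in box]; p=c["pixels"][v0:v1,u0:u1]
    hsv=cv2.cvtColor(np.ascontiguousarray(p),cv2.COLOR_RGB2HSV).astype(int)
    m=f(hsv,p.astype(int)).astype(np.uint8); n,_,st,ce=cv2.connectedComponentsWithStats(m)
    return [(st[i,4],*(ce[i]+[u0,v0]),st[i,:4].tolist()) for i in range(1,n) if st[i,4]>=mn]
wood=lambda h,p:(h[...,0]<30)&(h[...,1]>60)&(h[...,2]>110)
black=lambda h,p:(h[...,2]<60)
rim=lambda h,p:(h[...,2]>105)
for nm,c,box,f,z in [("dowel T",T,(378,295,420,335),wood,.011),("dowel S",S,(410,325,455,350),wood,.011),
  ("mallet T",T,(505,280,565,335),black,.058),("mallet S",S,(440,195,495,255),black,.03),("hole T",T,(285,305,315,330),rim,.022),("hole S",S,(380,422,412,450),rim,.022),
  ("h1",T,(180,260,205,287),rim,.022),("h2",T,(278,243,300,267),rim,.022),("h3",T,(190,325,216,350),rim,.022),
  ("s1",S,(296,410,320,435),rim,.022),("s3",S,(260,545,290,575),rim,.022),("s4",S,(360,560,390,588),rim,.022)]:
    for b in blobs(c,box,f): print(nm,b[0],np.round(b[1:3],1),b[3],ray(c,b[1],b[2],z).round(4))
# enlarged crops in one mosaic
def crop(c,u,v,r):
    u=int(u*.64);v=int(v*.64);return cv2.resize(c["pixels"][v-r:v+r,u-r:u+r,::-1],(260,260),interpolation=cv2.INTER_NEAREST)
a=np.hstack([crop(T,402,316,16),crop(T,535,308,26),crop(T,300,318,13)]);b=np.hstack([crop(S,432,338,16),crop(S,466,228,26),crop(S,396,436,13)])
cv2.imwrite("pics/m.png",np.vstack([a,b]))
E
```

```text
dowel T 31 [256.9 202. ] [12, 8, 8, 13] [ 0.5095 -0.0482  0.011 ]
dowel S 54 [276.6 215.3] [6, 5, 17, 5] [ 0.5056 -0.0486  0.011 ]
mallet T 557 [341.4 197.1] [5, 7, 29, 28] [ 0.5261 -0.2828  0.058 ]
mallet S 11 [307.2 141.3] [25, 15, 3, 6] [ 0.5043 -0.3196  0.03  ]
mallet S 218 [295.1 152.5] [5, 20, 20, 17] [ 0.5233 -0.2622  0.03  ]
hole S 36 [252.3 279.4] [5, 5, 10, 9] [0.4975 0.1406 0.022 ]
h1 8 [119.6 173.8] [3, 7, 4, 3] [0.5809 0.3518 0.022 ]
h2 10 [181.9 161.6] [4, 5, 3, 5] [0.621  0.1728 0.022 ]
h3 9 [127.  215.7] [5, 6, 3, 4] [0.4604 0.3232 0.022 ]
s1 29 [196.1 265.5] [4, 1, 7, 6] [0.6247 0.1522 0.022 ]
s1 16 [200.9 272.9] [10, 7, 4, 8] [0.6068 0.1648 0.022 ]
s1 9 [193.7 272.8] [4, 9, 3, 5] [0.6216 0.17   0.022 ]
s3 87 [174.4 356.9] [4, 3, 11, 14] [0.5762 0.3385 0.022 ]
s4 89 [239.1 365.8] [4, 1, 11, 15] [0.4578 0.3115 0.022 ]
```

View pics/m.png

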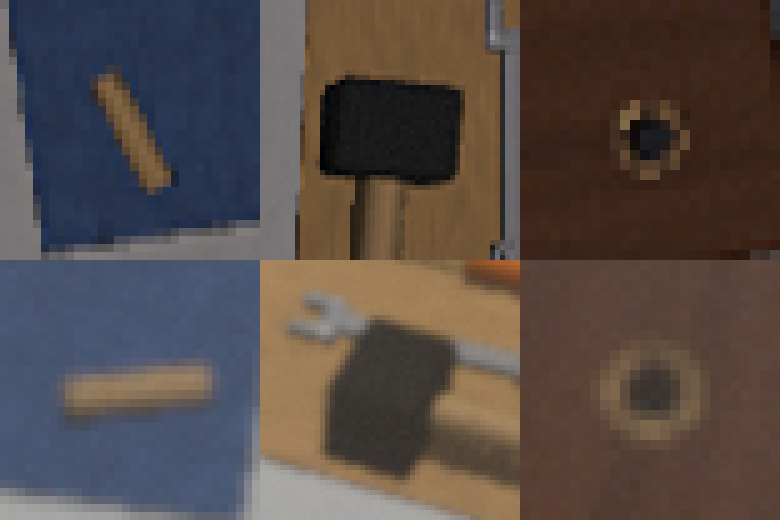

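```bash
python3 - <<'E'
from h import *
import pickle
T=pickle.load(open("top.pkl","rb"));S=pickle.load(open("side.pkl","rb"))
for nm,c,b,th in(("T",T,(505,280,565,335),60),("S",S,(440,195,495,255),85)):
    u0,v0,u1,v1=[int(a*.64) for a in b];p=c["pixels"][v0:v1,u0:u1]
    m=(p.max(2)<th).astype(np.uint8); m=cv2.morphologyEx(m,cv2.MORPH_OPEN,np.ones((3,3),np.uint8))
    n,_,st,ce=cv2.connectedComponentsWithStats(m);i=1+st[1:,4].argmax();print(nm,st[i],ray(c,*(ce[i]+[u0,v0]),.0305).round(4))
    cs=max(cv2.findContours(m,0,2)[0],key=cv2.contourArea);(x,y),_,_=cv2.minAreaRect(cs);print(ray(c,x+u0,y+v0,.0305).round(4))
print("corner",ray(T,355.5,188.5,.058))
print("hole",ray(T,192,203.4,.022),ray(S,252.3,279.4,.022),"dowel",ray(T,256.9,201.8,.011))
# fitted holes -> rectangle check: rim positions in side for others
for w in ((123,174.7),(184.3,163.5),(129.7,216.2)):print(ray(T,*w,.022).round(4))
E
```

```text
T [  5   8  28  21 536] [ 0.5294 -0.2894  0.0305]
[ 0.5286 -0.2892  0.0305]
S [  4   8  26  30 557] [ 0.5248 -0.2879  0.0305]
[ 0.5249 -0.288   0.0305]
corner [ 0.55107337 -0.32200259  0.058     ]
hole [0.50015961 0.13840334 0.022     ] [0.49745638 0.14058701 0.022     ] dowel [ 0.51009742 -0.04807083  0.011     ]
[0.5784 0.3418 0.022 ]
[0.6156 0.1656 0.022 ]
[0.459  0.3154 0.022 ]
```

Targets (x, y), from both views:

| Target | x | y | TCP z |
|---|---|---|---|
| Dowel | 0.508 | -0.048 | 0.040 |
| Mallet head | 0.527 | -0.2875 | 0.083 |
| Hole | 0.4985 | 0.1395 | 0.047 |

I close the fingers, then travel to the dowel.

```bash
cat > to.py <<'E'
import sys; from h import *
s=bot.get_obs(); M=R.from_quat(s["tool_rot"])
d=np.array([float(a) for a in sys.argv[1:4]])-s["eef_pos"]
print("clock",s["clock"],"eef",np.round(s["eef_pos"],4),"tool delta mm",(M.inv().apply(d)*1000).round(1),"tilt axis",M.as_matrix()[:,2].round(4),"q",np.round(s["joint_pos"],3),"f",np.round(s["ft_force"],2),s["grip_width"])
E
python3 -m jog '[[[0.02,-0.013,0,0,0,0],[0.04,-0.026,0,0,0,0],[0.04,-0.026,0,0,0,0],[0.04,-0.026,0,0,0,0],[0.04,-0.026,0,0,0,0],[0.04,-0.026,0,0,0,0],[0.04,-0.026,0,0,0,0],[0.04,-0.026,0,0,0,0],[0.04,-0.026,0,0,0,0],[0.04,-0.026,0,0,0,0],[0.04,-0.026,0,0,0,0],[0.02,-0.013,0,0,0,0]]]' 0; python3 to.py .508 -.0484 .2
```

```text
clock: 1.6
eef_pos: [0.4895, -0.0756, 0.2264]
tool_rot: [0.991, 0.133, -0.003, -0.004]
ft_force: [-0.8, -0.1, -0.6]
grip_width: 0.0001
clock 1.6 eef [ 0.4895 -0.0756  0.2264] tool delta mm [ 25.1 -21.2  26.4] tilt axis [-0.0059  0.0067 -1.    ] q [-0.157  0.239 -0.01   1.329  0.006  2.719] f [-0.81 -0.15 -0.6 ] 0.00011400246129337714
```

```bash
python3 -m jog '[[[0.0125,-0.0105,0.013,0,0,-8],[0.0125,-0.0105,0.013,0,0,-8],[0,0,0,0,0,0]]]'; python3 to.py .508 -.0484 .1
```

```text
clock: 1.98
eef_pos: [0.5067, -0.0445, 0.1982]
tool_rot: [0.961, 0.275, -0.003, -0.004]
ft_force: [-0.4, -0.8, -0.3]
grip_width: -0.0
clock 1.975 eef [ 0.5067 -0.0445  0.1982] tool delta mm [-0.6  5.  98.1] tilt axis [-0.009   0.0068 -0.9999] q [-0.091  0.282 -0.027  1.271  0.006  2.494] f [-0.38 -0.8  -0.34] -2.9317760439193095e-05
```

```bash
python3 -m jog '[[[0,0.003,0.03,0,0,-8],[0,0.002,0.035,0,0,-8],[0,0,0.035,0,0,0],[0,0,0.02,0,0,0],[0,0,0,0,0,0]]]' >/dev/null; python3 to.py .508 -.0484 .04
```

```text
clock 2.6 eef [ 0.5086 -0.0514  0.0776] tool delta mm [ 1.9 -2.1 37.6] tilt axis [-0.0067  0.0046 -1.    ] q [-0.103  0.388 -0.213  0.977  0.004  2.208] f [-0.04 -1.4   0.32] 8.58823322937822e-05
```

```bash
python3 -m jog '[[[0.001,-0.001,0.02,0,0,0],[0.001,-0.001,0.016,0,0,0],[0,0,0.002,0,0,0],[0,0,0,0,0,0]]]' >/dev/null; python3 to.py .508 -.0484 .04; python3 - <<'E'
from h import *
for n,(u,v) in (("top",(257,202)),("side",(277,215))):
    c=bot.camera(n)["pixels"][v-32:v+32,u-32:u+32,::-1]
    a=cv2.resize(c,(390,390),interpolation=cv2.INTER_CUBIC); b=a if n=="top" else np.hstack([b,a])
cv2.imwrite("pics/d2.png",b)
E
```

```text
clock 3.1 eef [ 0.5116 -0.0506  0.0443] tool delta mm [-0.8 -4.2  4.3] tilt axis [ 0.0012  0.003  -1.    ] q [-0.1    0.428 -0.253  0.889  0.003  2.218] f [-0.22  0.38  0.51] 0.00010466174477794725
```

View pics/d2.png

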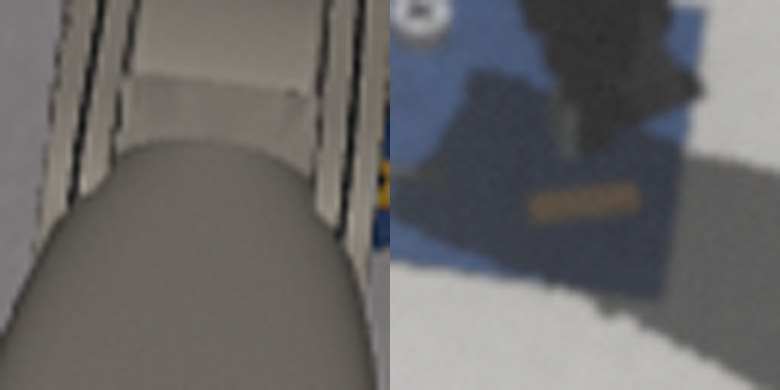

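The side crop shows the tip at about (277,208), just above the dowel at (277,216). I correct the 4 mm error and check the tip's projection.

```bash
python3 -m jog '[[[-0.001,-0.004,0.003,0,0,0],[0,0,0,0,0,0]]]' >/dev/null; python3 to.py .508 -.0484 .04; python3 - <<'E'
from h import *
import pickle
S=pickle.load(open("side.pkl","rb"));print(proj(S,(.5116,-.0506,.0443)),proj(S,(.508,-.0484,.015)))
E
```

```text
clock 3.45 eef [ 0.5085 -0.0486  0.0423] tool delta mm [-0.2 -0.5  2.3] tilt axis [ 0.0033  0.0028 -1.    ] q [-0.097  0.424 -0.267  0.877  0.003  2.221] f [-0.02 -0.17 -0.57] -0.00011302988043813675
[275.1130595  205.64710632] [275.71783617 214.12936979]
```

```bash
python3 -m jog '[[[0,0,0.002,0,0,0],[0,0,0,0,0,0],[0,0,0,0,0,0],[0,0,0,0,0,0],[0,0,0,0,0,0],[0,0,0,0,0,0],[0,0,0,0,0,0],[0,0,0,0,0,0]]]' >/dev/null; python3 to.py .508 -.0484 .04
```

```text
clock 4.45 eef [ 0.5087 -0.0485  0.0402] tool delta mm [-0.4 -0.6  0.2] tilt axis [ 0.0035  0.0028 -1.    ] q [-0.097  0.426 -0.269  0.872  0.003  2.221] f [ 0.12 -0.01  0.65] 2.6845176394561648e-05
```

Stable. I hold another 2 s or more.

```bash
for i in 1 2; do python3 -m jog '[[[0,0,0,0,0,0],[0,0,0,0,0,0],[0,0,0,0,0,0],[0,0,0,0,0,0],[0,0,0,0,0,0],[0,0,0,0,0,0],[0,0,0,0,0,0],[0,0,0,0,0,0],[0,0,0,0,0,0],[0,0,0,0,0,0]]]' >/dev/null; python3 to.py .508 -.0484 .04; done; python3 to.py .527 -.2875 .2
```

```text
clock 5.7 eef [ 0.5087 -0.0485  0.0402] tool delta mm [-0.4 -0.6  0.2] tilt axis [ 0.0035  0.0028 -1.    ] q [-0.097  0.426 -0.269  0.872  0.003  2.222] f [ 0.19 -0.26 -0.05] -0.00017085142808007377
clock 6.95 eef [ 0.5087 -0.0485  0.0402] tool delta mm [-0.4 -0.6  0.2] tilt axis [ 0.0036  0.0028 -1.    ] q [-0.097  0.426 -0.269  0.872  0.003  2.222] f [ 0.06  0.26 -0.19] 0.00024605479321204206
clock 6.95 eef [ 0.5087 -0.0485  0.0402] tool delta mm [-162.1  176.  -160.4] tilt axis [ 0.0036  0.0028 -1.    ] q [-0.097  0.426 -0.269  0.872  0.003  2.222] f [ 0.06  0.26 -0.19] 0.00024605479321204206
```

```bash
python3 -m jog '[[[0,0,-0.03,0,0,0],[0,0,-0.045,0,0,0],[0,0,-0.045,0,0,0],[0,0,-0.04,0,0,0],[-0.02,0.022,0,0,0,0],[-0.032,0.035,0,0,0,0],[-0.032,0.035,0,0,0,0],[-0.032,0.035,0,0,0,0],[-0.03,0.033,0,0,0,0],[-0.015,0.016,0,0,0,0],[0,0,0,0,0,0]]]' >/dev/null; python3 to.py .527 -.2875 .083
```

```text
clock 8.325 eef [ 0.5288 -0.2934  0.2049] tool delta mm [  2.5  -5.5 121.9] tilt axis [ 0.0047  0.0024 -1.    ] q [-0.509  0.46   0.252  1.36   0.004  1.807] f [-0.39  0.18  0.18] 0.0003379457589851014
```

```bash
python3 -m jog '[[[0.002,-0.004,0.03,0,0,0],[0,0,0.035,0,0,0],[0,0,0.02,0,0,0],[0,0,0,0,0,0]]]' >/dev/null; python3 to.py .527 -.2875 .083
```

```text
clock 8.825 eef [ 0.5277 -0.2853  0.1183] tool delta mm [-2.3  1.  35.3] tilt axis [ 0.0052  0.0039 -1.    ] q [-0.499  0.502  0.088  1.154  0.006  1.814] f [-0.28 -0.51  0.15] 0.00017789173661740944
```

```bash
python3 -m jog '[[[-0.001,0.001,0.018,0,0,0],[-0.001,0,0.012,0,0,0],[0,0,0,0,0,0]]]' >/dev/null; python3 to.py .527 -.2875 .083
```

```text
clock 9.2 eef [ 0.5291 -0.2862  0.0908] tool delta mm [-2.4 -0.7  7.8] tilt axis [ 0.0091  0.0024 -1.    ] q [-0.499  0.524  0.049  1.089  0.006  1.811] f [-0.07  0.1  -0.08] -0.00013784686410238698
```

```bash
python3 -m jog '[[[-0.002,-0.001,0.007,0,0,0],[0,0,0,0,0,0]]]' >/dev/null; python3 to.py .527 -.2875 .083;  python3 - <<'E'
from h import *
for n,(u,v) in (("top",(341,197)),("side",(298,146))):
    c=bot.camera(n)["pixels"][v-32:v+32,u-32:u+32,::-1]
    a=cv2.resize(c,(390,390),interpolation=cv2.INTER_CUBIC); b=a if n=="top" else np.hstack([b,a])
cv2.imwrite("pics/m2.png",b)
E
```

```text
clock 9.45 eef [ 0.5278 -0.2873  0.085 ] tool delta mm [-0.7 -0.5  2. ] tilt axis [ 0.0113  0.0012 -0.9999] q [-0.502  0.527  0.037  1.071  0.006  1.808] f [ 0.08 -0.02  0.57] 6.885261366608603e-05
```

View pics/m2.png

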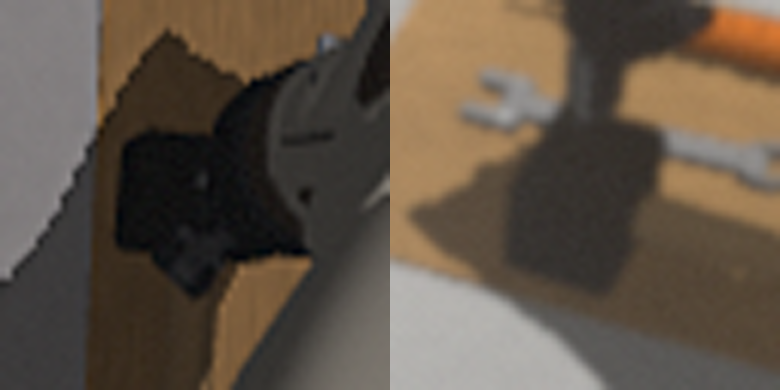

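The fingers end just above the mallet head in both views and the head has not moved. I lower 2 mm and hold.

```bash
python3 -m jog '[[[-0.0005,0,0.002,0,0,0],[0,0,0,0,0,0],[0,0,0,0,0,0],[0,0,0,0,0,0],[0,0,0,0,0,0],[0,0,0,0,0,0],[0,0,0,0,0,0],[0,0,0,0,0,0],[0,0,0,0,0,0],[0,0,0,0,0,0],[0,0,0,0,0,0],[0,0,0,0,0,0]]]' >/dev/null; python3 to.py .527 -.2875 .083;python3 -m jog '[[[0,0,0,0,0,0],[0,0,0,0,0,0],[0,0,0,0,0,0],[0,0,0,0,0,0],[0,0,0,0,0,0],[0,0,0,0,0,0],[0,0,0,0,0,0],[0,0,0,0,0,0],[0,0,0,0,0,0],[0,0,0,0,0,0],[0,0,0,0,0,0],[0,0,0,0,0,0]]]' >/dev/null; python3 to.py .527 -.2875 .083;  python3 to.py .4985 .1395 .22
```

```text
clock 11.05 eef [ 0.5286 -0.2883  0.0843] tool delta mm [-0.5 -1.8  1.2] tilt axis [ 1.390e-02 -1.000e-04 -9.999e-01] q [-0.503  0.528  0.036  1.067  0.007  1.808] f [-0.02  0.37  0.19] -5.006791811159715e-05
clock 12.55 eef [ 0.5286 -0.2883  0.0843] tool delta mm [-0.5 -1.7  1.2] tilt axis [ 1.390e-02 -1.000e-04 -9.999e-01] q [-0.503  0.528  0.036  1.067  0.007  1.808] f [-0.13 -0.19  0.22] 0.0002645834447576371
clock 12.55 eef [ 0.5286 -0.2883  0.0843] tool delta mm [ 297.1 -309.1 -136.2] tilt axis [ 1.390e-02 -1.000e-04 -9.999e-01] q [-0.503  0.528  0.036  1.067  0.007  1.808] f [-0.13 -0.19  0.22] 0.0002645834447576371
```

```bash
python3 -m jog '[[[0,0,-0.03,0,0,0],[0,0,-0.045,0,0,0],[0,0,-0.045,0,0,0],[0,0,-0.02,0,0,0],[0,0,0,0,0,0]]]' >/dev/null; python3 to.py .4985 .1395 .22; python3 -m jog '[[[0.02,-0.02,0,0,0,0],[0.03,-0.031,0,0,0,0],[0.03,-0.031,0,0,0,0],[0.03,-0.031,0,0,0,0],[0.03,-0.031,0,0,0,0],[0.03,-0.031,0,0,0,0],[0.03,-0.031,0,0,0,0],[0.03,-0.031,0,0,0,0],[0.03,-0.031,0,0,0,0],[0.02,-0.021,0,0,0,0],[0.01,-0.01,0,0,0,0],[0,0,0,0,0,0]]]' >/dev/null;python3 to.py .4985 .1395 .15
```

```text
clock 13.175 eef [ 0.526  -0.288   0.2272] tool delta mm [ 297.3 -308.4    7.3] tilt axis [ 0.0117  0.0011 -0.9999] q [-0.504  0.436  0.272  1.398  0.007  1.806] f [-0.17  0.69  0.11] 0.0005526876571831686
clock 14.675 eef [0.4924 0.1396 0.2096] tool delta mm [ 4.6  5.2 59.6] tilt axis [-0.013   0.0013 -0.9999] q [0.273 0.284 0.006 1.305 0.005 2.586] f [-0.05 -0.17 -0.13] -0.000330930933840458
```

```bash
python3 -m jog '[[[0.004,0.004,0.03,0,0,0],[0,0,0.035,0,0,0],[0,0,0.035,0,0,0],[0,0,0.015,0,0,0],[0,0,0,0,0,0]]]' >/dev/null; python3 to.py .4985 .1395 .047
```

```text
clock 15.3 eef [0.4974 0.1332 0.0904] tool delta mm [ 5.8 -3.2 43.4] tilt axis [-0.013  -0.0016 -0.9999] q [ 2.610e-01  3.850e-01 -1.790e-01  1.019e+00  2.000e-03  2.581e+00] f [0.27 0.34 1.06] -5.399400049391201e-06
```

```bash
python3 -m jog '[[[0.004,-0.002,0.02,0,0,0],[0.001,-0.001,0.015,0,0,0],[0,0,0,0,0,0]]]' >/dev/null; python3 to.py .4985 .1395 .047
```

```text
clock 15.675 eef [0.5002 0.1369 0.0564] tool delta mm [ 0.9 -2.9  9.4] tilt axis [-0.0098 -0.0016 -1.    ] q [ 2.670e-01  4.280e-01 -2.160e-01  9.370e-01  1.000e-03  2.591e+00] f [ 0.55  0.23 -0.89] 5.2816351800134526e-05
```

```bash
python3 -m jog '[[[0.001,-0.002,0.007,0,0,0],[0,0,0,0,0,0]]]' >/dev/null; python3 to.py .4985 .1395 .047;  python3 - <<'E'
from h import *
for n,(u,v) in (("top",(192,203)),("side",(252,270))):
    C=bot.camera(n);c=C["pixels"][v-32:v+32,u-32:u+32,::-1]
    a=cv2.resize(c,(390,390),interpolation=cv2.INTER_CUBIC); b=a if n=="top" else np.hstack([b,a])
print(proj(C,bot.get_obs()["eef_pos"]),proj(C,(.4985,.1395,.022)))
cv2.imwrite("pics/h2.png",b)
E
```

```text
clock 15.925 eef [0.5003 0.139  0.0503] tool delta mm [-0.8 -1.6  3.3] tilt axis [-0.0076 -0.0011 -1.    ] q [ 2.700e-01  4.350e-01 -2.230e-01  9.210e-01  1.000e-03  2.595e+00] f [-0.53 -0.65  0.2 ] -0.00019024291629873063
[250.92790771 271.6898162 ] [252.02587176 278.81187988]
```

View pics/h2.png

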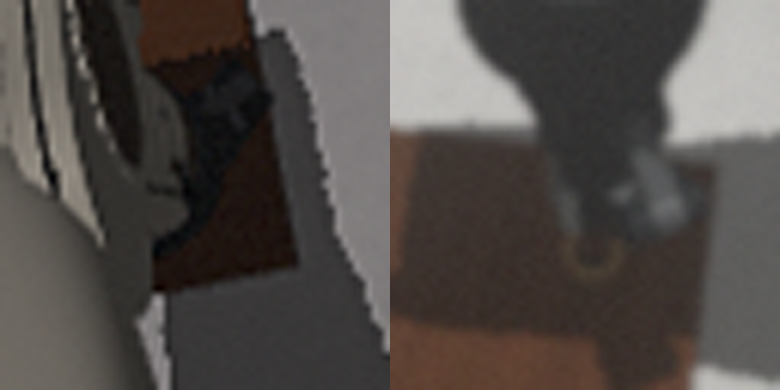

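The side view shows the tip at about (252,271) just above the hole rim at (253,279), which agrees with the projection. I make a final trim, then hold.

```bash
python3 -m jog '[[[-0.001,-0.001,0.003,0,0,0],[0,0,0,0,0,0],[0,0,0,0,0,0],[0,0,0,0,0,0],[0,0,0,0,0,0],[0,0,0,0,0,0],[0,0,0,0,0,0],[0,0,0,0,0,0],[0,0,0,0,0,0],[0,0,0,0,0,0],[0,0,0,0,0,0],[0,0,0,0,0,0]]]' >/dev/null; python3 to.py .4985 .1395 .047;for i in 1; do python3 -m jog '[[[0,0,0,0,0,0],[0,0,0,0,0,0],[0,0,0,0,0,0],[0,0,0,0,0,0],[0,0,0,0,0,0],[0,0,0,0,0,0],[0,0,0,0,0,0],[0,0,0,0,0,0],[0,0,0,0,0,0],[0,0,0,0,0,0],[0,0,0,0,0,0],[0,0,0,0,0,0]]]' >/dev/null; done; python3 to.py .4985 .1395 .047
```

```text
clock 17.525 eef [0.4999 0.1393 0.0485] tool delta mm [-0.9 -1.2  1.5] tilt axis [-4.7e-03 -4.0e-04 -1.0e+00] q [ 2.710e-01  4.340e-01 -2.290e-01  9.120e-01  1.000e-03  2.596e+00] f [ 0.26  0.64 -0.07] -2.402789824844782e-05
clock 19.025 eef [0.4999 0.1393 0.0485] tool delta mm [-0.9 -1.2  1.5] tilt axis [-4.7e-03 -4.0e-04 -1.0e+00] q [ 2.710e-01  4.340e-01 -2.290e-01  9.120e-01  1.000e-03  2.596e+00] f [ 0.99  0.96 -0.08] -0.00010507411905794025
```

Steady, 26 mm above the hole, held for about 3 s. Handing in.

```bash
python3 -c "
from workcell import bot
bot.job_done()"
```

```text
the job is handed in; nothing more can be done
```

I pointed, fingers shut, at the spare dowel, then the mallet head, then the empty hole, holding about 3 s at each. The job was handed in at about 19 s with the arm still over the hole.

- **Heights and centring:** the measured TCP was about 25 mm above the dowel and 26 mm above both the mallet head and the hole. It was 1–2 mm sideways from my estimated target points.
- **Travel:** between targets the tips stayed at about 0.20–0.23 m.
- **Contact:** the wrist force never rose above noise (about 1.5 N) in my readings. Nothing I could see in the side-view checks had moved.
- **Target accuracy:** the two cameras disagreed by up to about 4 mm in the target positions, and I used values in between. The top view was blocked by the arm during the dowel and hole checks, so those rest on the side view only.

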